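# Try the bottle caps, tighten the loose ones, slide the tray home

## Task

The pulled-out tray under the bench shelf holds three square bottles with screw caps, and at least one of the caps is not fully done up, though they all look alike: only a firm clockwise tug on each will tell. Screw every loose cap down until it stops, with the bottles left standing in their places in the tray, and only then slide the tray gently, without a slam, all the way in under the shelf. Do not disturb the beaker in the tray or the other things on the bench.

Things in the scene. Friction and masses are not known exactly. Their poses are not given: they have to be found in the camera images.
- bottle_1: One of three like bottles, 0.2 to 0.4 kg: opaque white plastic, 70 x 70 mm square up to 84 mm, a round shoulder to a 43 mm neck at 95 mm, and a grey ribbed screw cap. It stands in one of the tray's four square cut-outs, whose edge (34 to 38 mm above its foot) keeps it from turning (0.08 rad play) but not from being lifted. Origin: centre of its underside; z up.
- cap_1_mid (a point): Middle of the cap of bottle_1, on its axis; z up. The cap is a cylinder 50 mm across and 26 mm tall, from 104 to 130 mm above the bottle's foot; the neck below it is 43 mm across, and the square shoulder lies 20 mm below the cap's lower rim.
- cap_1 (a joint): Turn of the cap of bottle_1, rad from an arbitrary mark; grows clockwise from above (tightening). A loose cap turns with a drag of 0.1 N m and stays where left, up to a firm stop: tight. The stop's reading differs per bottle and is not given: feel for it. Up to 2.1 rad may be needed, so perhaps two grasps. All look alike; on a tight cap a 30 N grip slips without harm.
- bottle_2: One of three like bottles, 0.2 to 0.4 kg: opaque white plastic, 70 x 70 mm square up to 84 mm, a round shoulder to a 43 mm neck at 95 mm, and a grey ribbed screw cap. It stands in one of the tray's four square cut-outs, whose edge (34 to 38 mm above its foot) keeps it from turning (0.08 rad play) but not from being lifted. Origin: centre of its underside; z up.
- cap_2_mid (a point): Middle of the cap of bottle_2, on its axis; z up. The cap is a cylinder 50 mm across and 26 mm tall, from 104 to 130 mm above the bottle's foot; the neck below it is 43 mm across, and the square shoulder lies 20 mm below the cap's lower rim.
- cap_2 (a joint): Turn of the cap of bottle_2, rad from an arbitrary mark; grows clockwise from above (tightening). A loose cap turns with a drag of 0.1 N m and stays where left, up to a firm stop: tight. The stop's reading differs per bottle and is not given: feel for it. Up to 2.1 rad may be needed, so perhaps two grasps. All look alike; on a tight cap a 30 N grip slips without harm.
- bottle_3: One of three like bottles, 0.2 to 0.4 kg: opaque white plastic, 70 x 70 mm square up to 84 mm, a round shoulder to a 43 mm neck at 95 mm, and a grey ribbed screw cap. It stands in one of the tray's four square cut-outs, whose edge (34 to 38 mm above its foot) keeps it from turning (0.08 rad play) but not from being lifted. Origin: centre of its underside; z up.
- cap_3_mid (a point): Middle of the cap of bottle_3, on its axis; z up. The cap is a cylinder 50 mm across and 26 mm tall, from 104 to 130 mm above the bottle's foot; the neck below it is 43 mm across, and the square shoulder lies 20 mm below the cap's lower rim.
- cap_3 (a joint): Turn of the cap of bottle_3, rad from an arbitrary mark; grows clockwise from above (tightening). A loose cap turns with a drag of 0.1 N m and stays where left, up to a firm stop: tight. The stop's reading differs per bottle and is not given: feel for it. Up to 2.1 rad may be needed, so perhaps two grasps. All look alike; on a tight cap a 30 N grip slips without harm.
- tray_front (a point): Middle of the flat steel front of the pull-out tray, outer face (robot side), 38 mm above the bench; x points the way it slides home, z up. Front: 396 mm wide, 8 to 60 mm above the bench, rolled edge up to 64 mm. Tray floor at 12 mm. The four cut-outs are centred 95 mm behind this point, at -135, -45, 45 and 135 mm along y, in a plate 46 to 50 mm above the bench. Between: empty.
- tray (a joint): How far the tray has been pushed in, m: 0 pulled out (as found), 0.150 fully home against its stop. It drags with about 6 N plus 12 N per m/s and stays where it is left. Home, its front still stands 60 mm proud of the shelf board's edge.
- riser: The fixed bench shelf that the tray slides under: white board 200 mm deep (x), 474 mm wide (y), on four steel legs, board from 172 to 190 mm above the bench, with stock on top up to 250 mm. Origin: centre of its underside on the bench; the tray comes out towards its -x, and the board's front edge is at x = -0.10 of this frame.
- beaker: Bystander: empty glass beaker, 68 mm across, 88 mm tall, standing in the fourth cut-out of the tray. Origin: centre of its foot.
- dishes: Bystander: stack of three covered dishes, 91 mm across, 45 mm tall, left of the tray. Origin: centre of its underside.
- mouse: Bystander: black computer mouse, 104 x 60 x 32 mm, left and nearer the robot. Origin: centre of its underside.
- pipette: Bystander: hand pipette lying on the bench, 255 mm long along its x, 30 mm wide, 24 mm high, right of the tray. Origin: under its middle.
- tube_rack: Bystander: grey rack of capped tubes, 75 x 160 mm, 85 mm tall, right of the tray. Origin: centre of its underside.
- timer: Bystander: small white lab timer, 50 x 70 x 33 mm, right of the robot and nearer to it than the tray. Origin: centre of its underside.
- joystick: Bystander: white joystick box, 120 x 100 mm, 95 mm tall with its black stick, left of the tray. Origin: centre of its underside.

How it is judged (in metres and radians):
On the way, in this order (a step that is already met when the one before it is completed fails the run):
1. all three caps are screwed tight (within 0.1 rad of their stops) while the tray is still pulled out (pushed in by less than 50 mm) (value of joint cap_1 above 1.25 rad and value of joint cap_2 above 0.45 rad and value of joint cap_3 above 1.95 rad and value of joint tray below 0.05 m), for 0.2 s.
2. the tray is pushed fully in (within 5 mm of its stop) (value of joint tray above 0.145 m), for 0.2 s.
At the end, for the whole second after the job is handed in: All three caps are within 0.1 rad of their tight stops, the tray is within 5 mm of fully home, and the three bottles stand upright (within 0.06 rad), at rest, down in their cut-outs on the tray's floor (within 5 mm) (value of joint cap_1 above 1.25 rad and value of joint cap_2 above 0.45 rad and value of joint cap_3 above 1.95 rad and value of joint tray above 0.145 m and z of each of bottle_1, bottle_2, bottle_3 in the frame of riser below 0.017 m and angle between each of bottle_1, bottle_2, bottle_3's own z axis and vertical below 0.06 rad and linear speed of each of bottle_1, bottle_2, bottle_3 below 0.02 m/s); the robot touches nothing.
It fails at once if the tray is slammed (pushed in faster than 0.3 m/s) (velocity of joint tray above 0.3 m/s).
It fails at once if a bottle is pulled more than 25 mm up in its cut-out or tipped by more than 0.5 rad (z of any of bottle_1, bottle_2, bottle_3 in the frame of riser above 0.037 m or angle between any of bottle_1, bottle_2, bottle_3's own z axis and vertical above 0.5 rad).
It fails at once if the beaker is lifted by more than 20 mm or tipped by more than 0.3 rad (z of beaker in the frame of riser above 0.032 m or angle between beaker's own z axis and vertical above 0.3 rad).
It fails at once if one of the other things on the bench is moved by more than 30 mm (distance of any of dishes, mouse, pipette, tube_rack, timer, joystick from where it was at the start of the episode above 0.03 m).
It also fails if it takes over 72 s, if anything falls off the work surface, if the arm or the gripper's body presses on something with over 40 N, if the wrist force passes 120 N, or if a joint passes its speed limit or range.

## Robot

A 6-joint arm with a two-finger parallel gripper is mounted at the origin on the work surface. World frame = base frame: x ahead of the robot, y to its left, z up, the work surface at z = 0. Lengths are in mm, angles in rad, forces in N, time in s.
With the tool pointing down it reaches from about 275 to 1000 mm from the base axis. Payload 8.4 kg.
Tool frame: the origin (TCP) lies midway between the tips of the shut fingers; the grasp point (between the pads) lies 19 mm behind it; x points along the fingers, y is the direction in which the jaws open and shut, and the axes are right-handed (so a half turn about x gives the same grasp; the last joint's range is limited). The gripper opens to 85 mm and grips with 20 to 120 N. Pads are 22 mm wide; open, the fingers measure 114 mm over their backs; the gripper's body (76 mm by 85 mm) begins 54 mm behind the grasp point. The pads swing forward as they close: fully open they stand 13 mm farther back than shut.
Start: joints at [-0.002, 0.353, 1.633, -0, 1.155, -0.002], TCP at [625.002, -0, 231.281] pointing down, gripper open.
Joint ranges: [-2.63, 2.63], [-0.92, 2.1], [0.06, 2.66], [-1.3, 4.44], [0, 2.69], [-3.02, 3.02]. Speed limits (rad/s): [2.22, 2.22, 2.79, 3.14, 3.14, 3.14].

## Interface

Orientations are given as a unit quaternion [w, x, y, z].
In Python, from cell import * gives the robot as it stands.
- The arm moves only by the tool carry_out, never from a script. Its argument "moves" is a list of rows, each an object of numbers: "dx", "dy", "dz": the shift along the world's x, y, z in cm; "roll": the turn about the world's z in degrees. A call has 1 to 5 rows; each row is the pose to reach, as a shift and turn from the pose commanded when the call began; what a row does not reach only later rows make up. A row lasts 1/12 s, in which the tool goes at most 41.7 mm and 7.16 degrees, less where a joint would pass 70% of its speed; a pose out of reach is approached as far as the arm can. A call with a gripper value outside its range is refused whole. "jaw" is the finger opening in cm, from 0 to 8.54, set as the call begins (left out, the last holds). The fingers move at their own pace and stop on an object; "grip_force" is the grip in N (left out, the last holds). Time passes only in rows, so rows that repeat a pose let the fingers close. It gives the time, the measured TCP pose, the force and the opening at its end, in the units of the state.
- sense(): the state, without advancing time (a new reading comes with each control period).
- read_camera(name): name is "scene" or "side" or "wrist"; returns the picture (420x560x3 uint8, blue, green, red); there is no depth.
- get_calibration(name): a dict with "fx", "fy", "cx", "cy" (pixels), "rvec" (rotation vector, rad) and "tvec" (3), from world to camera coordinates, as OpenCV has them. Camera axes: x right, y down, z forward; pixel columns grow to the right and rows downward; lengths in mm; the calibration is good to about 2 mm. The wrist camera is an equidistant fisheye: a pixel r from the principal point sees the ray r / f radians off the axis. A picture is of the moment at which its call begins: read the wrist's pose just before it. get_calibration takes no time and is no camera call; for the wrist camera it gives the pose at the moment of the call.
- finish_job(): hands the job in, once; it reports no verdict.
The state is a dict: "t": time; "joint_pos": joint angles; "joint_vel": joint speeds; "joint_efforts": joint torques, N m; "eef_pos": TCP position; "tcp_rot": TCP orientation; "force": force on the tool from outside, world axes, zero at the start; "torque": the same for the moment, N m; "opening": opening from 0.0 (shut) to 1.0 (fully open).
Only numpy, scipy, OpenCV 4.12 (cv2) and the standard library are available. Lean on these libraries where they do the work, as an engineer would, in place of code of your own. Each camera call takes 0.05 s, during which the arm holds its last target.

## Working session

There is one attempt and no reset: what is moved stays moved. The work goes in short steps, Python scripts to look and compute and a tool call to move; the robot and the scene stay as the last step left them, time stands still between calls to the robot, and variables do not carry over. Pictures are saved under pics/ and viewed, and the job is handed in when it is done.

Besides the shell and the picture viewer there is one more tool, called after "Emit:" in YAML: its name, and indented under it one key for each argument. carry_out: Moves the arm, as the interface text tells. Its arguments: {"type":"object","properties":{"moves":{"type":"array"},"jaw":{"type":"number"},"grip_force":{"type":"number"}},"required":["moves"]}

```bash
mkdir -p pics; ls; python3 - <<'E'
from cell import *
import cv2
print(sense())
for n in ["scene","side","wrist"]:
    c=get_calibration(n);print(n,c)
    cv2.imwrite(f"pics/{n}0.png",read_camera(n))
E
```

```text
pics
{'t': 0.0, 'joint_pos': array([-2.41778629e-03,  3.53629607e-01,  1.63415930e+00,  1.00860429e-06,
        1.15521085e+00, -2.39379365e-03]), 'joint_vel': array([-5.95808928e-04, -3.38691978e-04, -1.04484698e-03,  1.30545467e-03,
        5.30702821e-05,  3.08701727e-04]), 'joint_efforts': array([-2.03471049e-03, -6.05236173e+01, -3.42063046e+01, -2.62302356e-04,
        9.48130677e-03,  3.61521288e-06]), 'eef_pos': array([ 6.24506261e+02, -9.60500458e-03,  2.30562500e+02]), 'tcp_rot': array([-0.49964093, -0.49965528, -0.50034663,  0.50035667]), 'force': array([ 0.2274817 , -0.56292375,  0.29565862]), 'torque': array([-0.02778154,  0.00291637,  0.0053661 ]), 'opening': 1.0043619472164385}
scene {'fx': 464.11643011286446, 'fy': 464.11643011286446, 'cx': 278.2912818000597, 'cy': 208.4955568908389, 'rvec': array([ 0.1796843 ,  2.87758432, -1.08008194]), 'tvec': array([ 531.22472799,    9.81575744, 1524.18031234])}
side {'fx': 523.4140821015131, 'fy': 523.4140821015131, 'cx': 281.7333125109401, 'cy': 210.54146810590447, 'rvec': array([ 2.18575843, -0.84585071,  0.37161233]), 'tvec': array([-397.0294586 ,  316.31759364, 1530.25106045])}
wrist {'fx': 325.19226210127806, 'fy': 325.19226210127806, 'cx': 279.8061846103727, 'cy': 203.84782747983044, 'rvec': array([-2.84185909e+00,  7.30527646e-04,  2.96063695e-03]), 'tvec': array([-624.177402  ,  -39.20172787,  379.07213709])}
```

View pics/scene0.png

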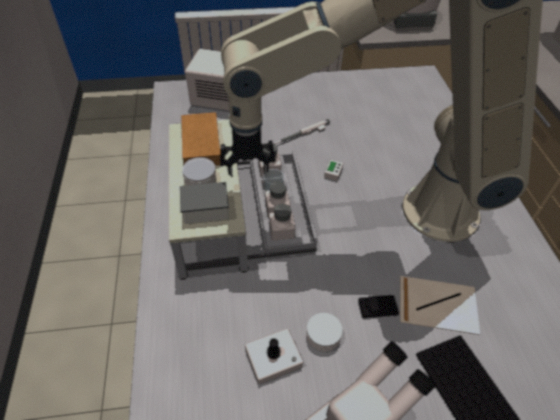

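View pics/side0.png

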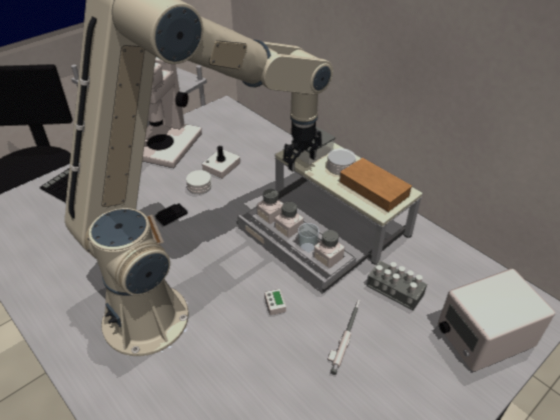

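View pics/wrist0.png

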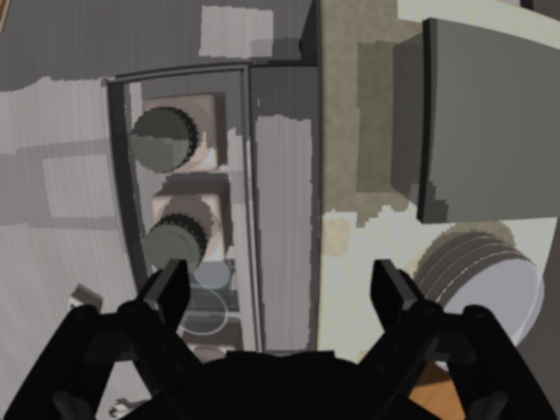

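The wrist view shows two caps, at about (165,140) and (175,247), with the beaker at (205,300). The third bottle is partly hidden there, but the side view shows it at about (330,240). I'll zoom in and measure.

```bash
cat > h.py <<'E'
import numpy as np, cv2
from scipy.spatial.transform import Rotation as R
def ray(c,u,v,fish=False):
    x=(u-c['cx'])/c['fx'];y=(v-c['cy'])/c['fy']
    if fish:
        r=np.hypot(x,y); d=np.array([x/r*np.sin(r),y/r*np.sin(r),np.cos(r)])
    else: d=np.array([x,y,1.])
    M=R.from_rotvec(c['rvec']).as_matrix()
    return -M.T@c['tvec'], M.T@d
def onz(c,u,v,z,fish=False):
    o,d=ray(c,u,v,fish); return o+d*(z-o[2])/d[2]
E
python3 - <<'E'
from cell import *
from h import *
c=get_calibration("wrist")
for p in [(165,140),(175,247)]: print(onz(c,*p,142,True))
s=get_calibration("side")
for p in [(270,197),(290,211),(331,239)]: print(onz(s,*p,142))
w=cv2.imread("pics/wrist0.png");cv2.imwrite("pics/wz.png",cv2.convertScaleAbs(cv2.resize(w[60:360,80:340],None,fx=2,fy=2,interpolation=2),alpha=1.6,beta=10))
w=cv2.imread("pics/side0.png");cv2.imwrite("pics/sz.png",cv2.convertScaleAbs(cv2.resize(w[170:300,220:390],None,fx=4,fy=4,interpolation=2),alpha=1.2))
E
```

```text
[539.79357     52.07376694 142.        ]
[539.73165854 -33.81816843 142.        ]
[519.97099352  38.4484388  142.        ]
[522.2612739  -55.08729616 142.        ]
[ 528.68520119 -228.76570503  142.        ]
```

View pics/wz.png

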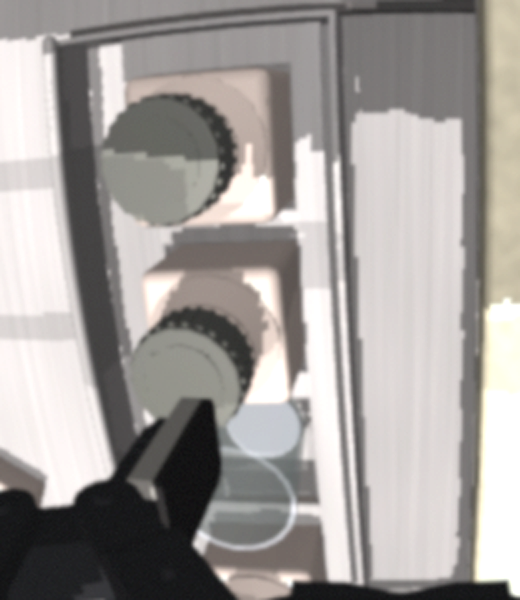

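View pics/sz.png

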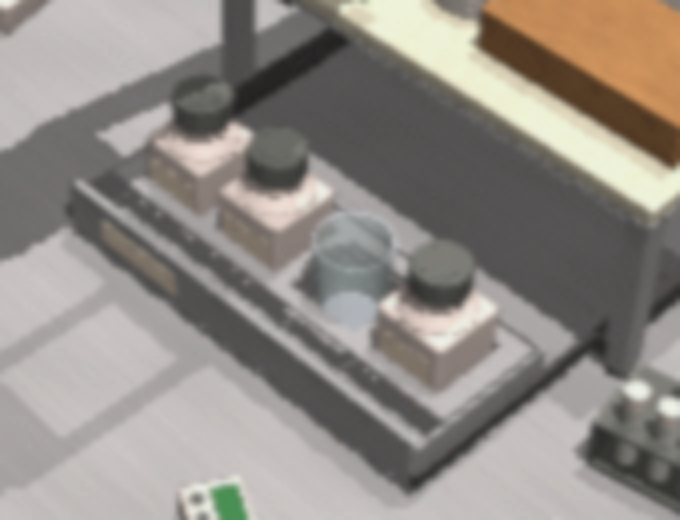

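```bash
python3 - <<'E'
from cell import *
from h import *
c=get_calibration("wrist")
for p in [(160,141),(172.5,248.5)]: print(onz(c,*p,142,True))
s=get_calibration("side")
for p in [(270.8,193),(289.3,206.5),(330.5,235)]: print(onz(s,*p,142))
# tray front rolled-edge corners z 64, side view: 
for p in [(220+75/4,170+185/4),(220+412/4,170+445/4)]: print('edge',onz(s,*p,64))
E
```

```text
[535.71545867  51.51315183 142.        ]
[537.36987913 -35.23491958 142.        ]
[535.1932118   51.73834083 142.        ]
[535.12816017 -37.98738289 142.        ]
[ 539.80229125 -216.04545639  142.        ]
edge [435.50548785 103.18792894  64.        ]
edge [ 443.3575394 -284.5000035   64.       ]
```

Emit:
carry_out:
  moves:
    - {"dx": -3, "dy": 1.7, "dz": 0, "roll": 7}
    - {"dx": -6, "dy": 3.4, "roll": 14}
    - {"dx": -8.9, "dy": 5.15, "roll": 21}
    - {"dx": -8.9, "dy": 5.15, "roll": 28}
    - {"dx": -8.9, "dy": 5.15, "roll": 35}
  jaw: 8.5
  grip_force: 30

```text
invalid input
```

Emit:
carry_out:
  moves:
    - {"roll": 7}
    - {"roll": 14}
    - {"roll": 21}
    - {"roll": 28}
    - {"roll": 35}

```text
invalid input
```

```bash
python3 - <<'E'
from cell import *
import cv2
s=sense();print(s)
for n in ["wrist"]:
    print(get_calibration(n)); cv2.imwrite(f"pics/{n}1.png",read_camera(n))
E
```

```text
{'t': 0.15, 'joint_pos': array([-2.40961303e-03,  3.53541958e-01,  1.63398226e+00,  1.71147686e-05,
        1.15522134e+00, -2.38296737e-03]), 'joint_vel': array([ 0.0013115 , -0.00135837, -0.00175678, -0.00194099,  0.00010226,
       -0.00224276]), 'joint_efforts': array([-7.39769093e-04, -6.05638933e+01, -3.42338884e+01, -2.29960733e-05,
        6.16452831e-03, -4.00942213e-05]), 'eef_pos': array([6.24613807e+02, 2.89898790e-04, 2.30692994e+02]), 'tcp_rot': array([-0.49969871, -0.4997247 , -0.50028435,  0.50029192]), 'force': array([0.32064253, 0.23797281, 0.39839659]), 'torque': array([-0.01503561, -0.0090808 , -0.01679139]), 'opening': 0.9956242431158059}
{'fx': 325.19226210127806, 'fy': 325.19226210127806, 'cx': 279.8061846103727, 'cy': 203.84782747983044, 'rvec': array([-2.84185882e+00,  7.70303561e-04,  2.69851268e-03]), 'tvec': array([-624.28810351,  -39.19556984,  379.05175623])}
```

View pics/wrist1.png

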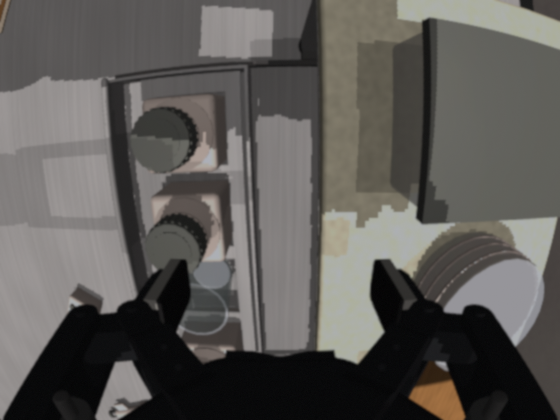

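Those calls were rejected as invalid, so the arm hasn't moved. The rows may need all four keys.

Emit:
carry_out:
  moves:
    - {"dx": -3, "dy": 1.7, "dz": 0, "roll": 7}
    - {"dx": -6, "dy": 3.4, "dz": 0, "roll": 14}
    - {"dx": -8.9, "dy": 5.15, "dz": 0, "roll": 21}
    - {"dx": -8.9, "dy": 5.15, "dz": 0, "roll": 28}
    - {"dx": -8.9, "dy": 5.15, "dz": 0, "roll": 35}
  jaw: 8.5
  grip_force: 30

```text
t: 0.62
eef_pos: [534.3, 52.3, 231.3]
tcp_rot: [0.628, 0.324, 0.629, -0.324]
force: [0.0, -0.1, 0.6]
opening: 0.998
```

Emit:
carry_out:
  moves:
    - {"dx": 0, "dy": 0, "dz": 0, "roll": 7}
    - {"dx": 0, "dy": 0, "dz": 0, "roll": 14}
    - {"dx": 0, "dy": 0, "dz": 0, "roll": 21}
    - {"dx": 0, "dy": 0, "dz": 0, "roll": 28}
    - {"dx": 0, "dy": 0, "dz": 0, "roll": 35}

```text
t: 1.03
eef_pos: [535.9, 51.5, 231.2]
tcp_rot: [0.697, 0.121, 0.697, -0.121]
force: [0.5, -0.2, -0.0]
opening: 0.998
```

```bash
python3 - <<'E'
from cell import *
import cv2
s=sense();print(s)
for n in ["wrist"]:
    print(get_calibration(n)); cv2.imwrite(f"pics/{n}2.png",read_camera(n))
E
```

```text
{'t': 1.0333, 'joint_pos': array([ 9.30492876e-02,  2.18792741e-01,  1.81870424e+00,  2.88633356e-06,
        1.10427749e+00, -1.13476030e+00]), 'joint_vel': array([ 5.78402886e-04, -8.69195952e-04, -1.53362321e-03,  1.43037050e-04,
       -5.24258077e-04, -1.45324379e+00]), 'joint_efforts': array([ 2.35871418e-02, -4.97005248e+01, -3.31645918e+01,  6.08909631e-04,
        2.66269577e-03,  2.42219210e+00]), 'eef_pos': array([535.8929302 ,  51.51627163, 231.20629419]), 'tcp_rot': array([ 0.69667188,  0.12065512,  0.69679645, -0.12068698]), 'force': array([ 0.50426584, -0.19410944, -0.00761051]), 'torque': array([ 0.03992716, -0.03345653,  0.03114787]), 'opening': 0.9983494426826285}
{'fx': 325.19226210127806, 'fy': 325.19226210127806, 'cx': 279.8061846103727, 'cy': 203.84782747983044, 'rvec': array([-2.36010164, -1.66194979, -0.24983455]), 'tvec': array([-227.68485669, -504.06658262,  235.16294484])}
```

View pics/wrist2.png

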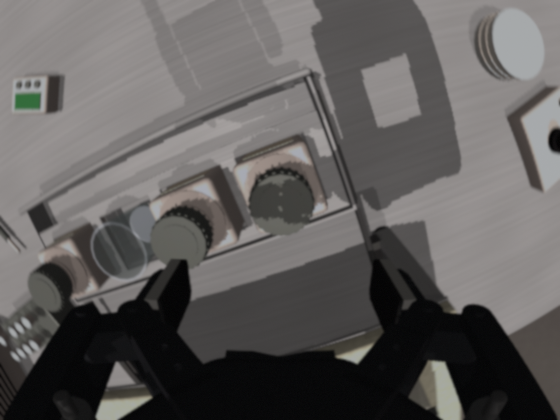

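The cap-top centres in this wrist view are at about (281,209), (180,242) and (44,288).

```bash
python3 - <<'E'
from cell import *
from h import *
c={'fx': 325.19226210127806, 'fy': 325.19226210127806, 'cx': 279.8061846103727, 'cy': 203.84782747983044, 'rvec':np.array([-2.36010164, -1.66194979, -0.24983455]), 'tvec': np.array([-227.68485669, -504.06658262,  235.16294484])}
for p in [(281,208),(180,241.5),(44,288)]: print(onz(c,*p,142,True))
E
```

```text
[535.48539064  51.12627238 142.        ]
[534.90551432 -34.54558017 142.        ]
[ 535.71926614 -210.68338242  142.        ]
```

Emit:
carry_out:
  moves:
    - {"dx": 0, "dy": 0, "dz": -3, "roll": 5}
    - {"dx": 0, "dy": 0, "dz": -6, "roll": 5}
    - {"dx": 0, "dy": 0, "dz": -8.5, "roll": 5}

```text
t: 1.33
eef_pos: [535.7, 51.5, 145.1]
tcp_rot: [0.701, 0.093, 0.701, -0.093]
force: [0.6, -0.1, -0.6]
opening: 0.996
```

Emit:
carry_out:
  moves:
    - {"dx": 0, "dy": 0, "dz": -2, "roll": 0}
    - {"dx": 0, "dy": 0, "dz": -3.5, "roll": 0}
    - {"dx": 0, "dy": 0, "dz": -3.5, "roll": 0}

```text
t: 1.58
eef_pos: [533.8, 51.3, 108.3]
tcp_rot: [0.699, 0.093, 0.703, -0.094]
force: [-1.2, -0.5, 0.3]
opening: 0.994
```

Emit:
carry_out:
  moves:
    - {"dx": 0, "dy": 0, "dz": 0, "roll": 0}
    - {"dx": 0, "dy": 0, "dz": 0, "roll": 0}
    - {"dx": 0, "dy": 0, "dz": 0, "roll": 0}
    - {"dx": 0, "dy": 0, "dz": 0, "roll": 0}
    - {"dx": 0, "dy": 0, "dz": 0, "roll": 0}
  jaw: 4
  grip_force: 30

```text
t: 2.0
eef_pos: [537.0, 51.8, 112.6]
tcp_rot: [0.702, 0.093, 0.7, -0.092]
force: [-0.5, 2.5, 6.6]
opening: 0.575
```

```bash
python3 - <<'E'
from cell import *
import cv2
s=sense();print(s)
cv2.imwrite("pics/side3.png",cv2.resize(read_camera("side")[130:310,200:400],None,fx=3,fy=3))
E
```

```text
{'t': 2.0, 'joint_pos': array([ 9.31604614e-02,  3.67859127e-01,  1.91948587e+00,  3.49228589e-04,
        8.51710442e-01, -1.21562280e+00]), 'joint_vel': array([ 0.00022024,  0.00053373,  0.00038912,  0.00116989, -0.00228538,
       -0.00178944]), 'joint_efforts': array([-1.03491213e+00, -5.07226753e+01, -2.47285670e+01, -4.67558792e-01,
       -6.11789594e-02, -3.54531209e-02]), 'eef_pos': array([536.99983492,  51.76935664, 112.63204037]), 'tcp_rot': array([ 0.70189026,  0.09274138,  0.70018241, -0.09216121]), 'force': array([-0.54551167,  2.47014371,  6.59465555]), 'torque': array([ 0.24101499,  0.08195928, -0.01958677]), 'opening': 0.5754933925985489}
```

View pics/side3.png

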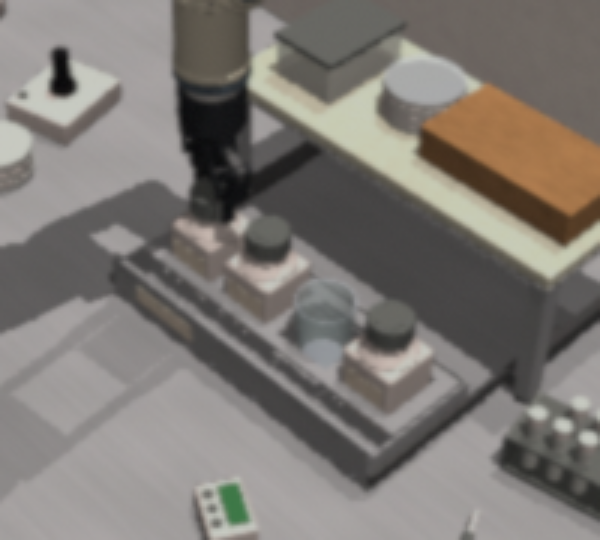

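The gripper has hold of cap 1. Next is a clockwise twist.

Emit:
carry_out:
  moves:
    - {"dx": 0, "dy": 0, "dz": 0, "roll": -4}
    - {"dx": 0, "dy": 0, "dz": 0, "roll": -8}
    - {"dx": 0, "dy": 0, "dz": 0, "roll": -12}
    - {"dx": 0, "dy": 0, "dz": 0, "roll": -16}
    - {"dx": 0, "dy": 0, "dz": 0, "roll": -20}

```text
t: 2.47
eef_pos: [536.7, 51.0, 112.5]
tcp_rot: [0.675, 0.214, 0.673, -0.214]
force: [-0.4, -4.2, 8.2]
opening: 0.573
```

```bash
cat > s.py <<'E'
from cell import *
import numpy as np
np.set_printoptions(precision=3,suppress=True)
s=sense()
for k in ['t','joint_pos','joint_efforts','eef_pos','force','torque','opening']: print(k,s[k])
E
python3 s.py
```

```text
t 2.4667
joint_pos [ 0.093  0.368  1.92  -0.001  0.852 -0.863]
joint_efforts [  1.78  -50.191 -25.232   1.073  -0.643  -1.266]
eef_pos [536.727  51.023 112.499]
force [-0.353 -4.165  8.154]
torque [-0.743  0.294  0.082]
opening 0.5733219560027251
```

Emit:
carry_out:
  moves:
    - {"dx": 0, "dy": 0, "dz": 0, "roll": -6}
    - {"dx": 0, "dy": 0, "dz": 0, "roll": -12}
    - {"dx": 0, "dy": 0, "dz": 0, "roll": -18}
    - {"dx": 0, "dy": 0, "dz": 0, "roll": -24}
    - {"dx": 0, "dy": 0, "dz": 0, "roll": -30}

```text
t: 2.88
eef_pos: [535.6, 50.6, 112.5]
tcp_rot: [0.596, 0.381, 0.595, -0.382]
force: [-6.6, -5.3, 14.2]
opening: 0.572
```

```bash
python3 s.py
```

```text
t 2.8833
joint_pos [ 0.092  0.368  1.92  -0.002  0.854 -0.338]
joint_efforts [  2.663 -48.124 -26.798   1.439  -2.275  -1.938]
eef_pos [535.628  50.573 112.488]
force [-6.617 -5.302 14.164]
torque [-1.032  1.095  0.166]
opening 0.5718637445057827
```

Emit:
carry_out:
  moves:
    - {"dx": 0, "dy": 0, "dz": 0, "roll": -6}
    - {"dx": 0, "dy": 0, "dz": 0, "roll": -12}
    - {"dx": 0, "dy": 0, "dz": 0, "roll": -18}
    - {"dx": 0, "dy": 0, "dz": 0, "roll": -24}
    - {"dx": 0, "dy": 0, "dz": 0, "roll": -30}

```text
t: 3.3
eef_pos: [535.4, 50.6, 112.5]
tcp_rot: [-0.477, -0.522, -0.476, 0.523]
force: [-5.5, -6.9, 14.2]
opening: 0.577
```

```bash
python3 s.py
```

```text
t 3.3
joint_pos [ 0.092  0.367  1.921 -0.002  0.855  0.185]
joint_efforts [  2.414 -47.914 -26.814   1.241  -2.335  -1.945]
eef_pos [535.394  50.567 112.546]
force [-5.493 -6.898 14.189]
torque [-0.789  1.142  0.084]
opening 0.5771241619434544
```

Emit:
carry_out:
  moves:
    - {"dx": 0, "dy": 0, "dz": 0, "roll": -6}
    - {"dx": 0, "dy": 0, "dz": 0, "roll": -12}
    - {"dx": 0, "dy": 0, "dz": 0, "roll": -18}
    - {"dx": 0, "dy": 0, "dz": 0, "roll": -24}
    - {"dx": 0, "dy": 0, "dz": 0, "roll": -30}

```text
t: 3.72
eef_pos: [535.4, 50.9, 112.5]
tcp_rot: [-0.325, -0.628, -0.325, 0.628]
force: [-6.8, -2.1, 13.2]
opening: 0.577
```

```bash
python3 s.py
```

```text
t 3.7167
joint_pos [ 0.093  0.367  1.921 -0.001  0.854  0.709]
joint_efforts [  1.098 -48.292 -26.907   0.543  -2.202  -1.951]
eef_pos [535.391  50.904 112.514]
force [-6.846 -2.134 13.184]
torque [-0.355  1.168  0.154]
opening 0.5768916980951658
```

Emit:
carry_out:
  moves:
    - {"dx": 0, "dy": 0, "dz": 0, "roll": -6}
    - {"dx": 0, "dy": 0, "dz": 0, "roll": -12}
    - {"dx": 0, "dy": 0, "dz": 0, "roll": -18}
    - {"dx": 0, "dy": 0, "dz": 0, "roll": -24}
    - {"dx": 0, "dy": 0, "dz": 0, "roll": -30}

```text
t: 4.13
eef_pos: [534.9, 51.8, 111.7]
tcp_rot: [-0.152, -0.69, -0.152, 0.691]
force: [-6.9, 3.2, 7.6]
opening: 0.578
```

```bash
python3 s.py; python3 - <<'E'
from cell import *
import cv2
cv2.imwrite("pics/side4.png",cv2.resize(read_camera("side")[130:310,200:400],None,fx=3,fy=3))
E
```

```text
t 4.1333
joint_pos [0.094 0.368 1.921 0.    0.853 1.232]
joint_efforts [ -3.799 -53.273 -28.183  -0.542  -1.556  -1.061]
eef_pos [534.932  51.808 111.66 ]
force [-6.94   3.234  7.638]
torque [0.546 1.057 1.139]
opening 0.5776626899617978
```

View pics/side4.png

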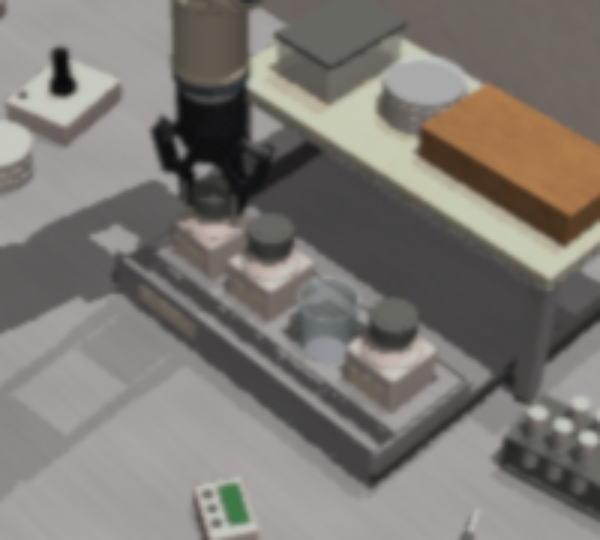

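Torque rose from about 0.1 to 1.14 N m, so the cap has reached its stop. One more tug to confirm.

Emit:
carry_out:
  moves:
    - {"dx": 0, "dy": 0, "dz": 0, "roll": -4}
    - {"dx": 0, "dy": 0, "dz": 0, "roll": -8}
    - {"dx": 0, "dy": 0, "dz": 0, "roll": -12}
    - {"dx": 0, "dy": 0, "dz": 0, "roll": -15}

```text
t: 4.52
eef_pos: [534.6, 52.1, 111.7]
tcp_rot: [-0.061, -0.704, -0.061, 0.705]
force: [-5.8, 5.2, 6.4]
opening: 0.574
```

```bash
python3 s.py
```

```text
t 4.5167
joint_pos [0.094 0.368 1.922 0.001 0.854 1.492]
joint_efforts [ -4.423 -51.34  -28.247  -0.944  -1.996   0.367]
eef_pos [534.62   52.125 111.672]
force [-5.768  5.229  6.379]
torque [1.123 0.936 1.111]
opening 0.5739175401993548
```

Emit:
carry_out:
  moves:
    - {"dx": 0, "dy": 0, "dz": 0, "roll": 0}
    - {"dx": 0, "dy": 0, "dz": 0, "roll": 0}
    - {"dx": 0, "dy": 0, "dz": 0, "roll": 0}
    - {"dx": 0, "dy": 0, "dz": 0, "roll": 0}
  jaw: 8.5

```text
t: 4.85
eef_pos: [536.2, 51.4, 111.5]
tcp_rot: [0.062, 0.705, 0.062, -0.704]
force: [0.3, 0.5, -0.0]
opening: 0.998
```

Emit:
carry_out:
  moves:
    - {"dx": 0, "dy": 0, "dz": 2.5, "roll": 0}
    - {"dx": 0, "dy": 0, "dz": 6, "roll": 0}
    - {"dx": 0, "dy": 0, "dz": 8, "roll": 7}
    - {"dx": 0, "dy": -3, "dz": 8, "roll": 14}
    - {"dx": 0, "dy": -6, "dz": 8, "roll": 21}

```text
t: 5.27
eef_pos: [537.3, -8.4, 193.2]
tcp_rot: [0.193, 0.682, 0.192, -0.679]
force: [-0.8, 0.1, -0.9]
opening: 0.997
```

```bash
python3 s.py
```

```text
t 5.2667
joint_pos [-0.018  0.257  1.861  0.     1.019  1.002]
joint_efforts [  7.222 -53.406 -32.23    0.228   0.172   3.782]
eef_pos [537.319  -8.371 193.189]
force [-0.8    0.074 -0.912]
torque [ 0.024 -0.025  0.052]
opening 0.9972452354839292
```

Emit:
carry_out:
  moves:
    - {"dx": 0, "dy": -2.8, "dz": 0, "roll": 7}
    - {"dx": 0, "dy": -2.8, "dz": 0, "roll": 14}
    - {"dx": 0, "dy": -2.8, "dz": 0, "roll": 21}
    - {"dx": 0, "dy": -2.8, "dz": 0, "roll": 28}
    - {"dx": 0, "dy": -2.8, "dz": 0, "roll": 35}

```text
t: 5.68
eef_pos: [536.0, -37.0, 191.3]
tcp_rot: [0.387, 0.592, 0.387, -0.592]
force: [-0.1, 1.0, 0.3]
opening: 0.994
```

Emit:
carry_out:
  moves:
    - {"dx": 0, "dy": 0, "dz": 0, "roll": 7}
    - {"dx": 0, "dy": 0, "dz": 0, "roll": 14}
    - {"dx": 0, "dy": 0, "dz": 0, "roll": 21}
    - {"dx": 0, "dy": 0, "dz": 0, "roll": 28}
    - {"dx": 0, "dy": 0, "dz": 0, "roll": 35}

```text
t: 6.1
eef_pos: [536.1, -36.7, 191.3]
tcp_rot: [0.547, 0.448, 0.547, -0.448]
force: [-0.9, 0.5, -0.6]
opening: 0.995
```

Emit:
carry_out:
  moves:
    - {"dx": 0, "dy": 0, "dz": 0, "roll": 7}
    - {"dx": 0, "dy": 0, "dz": 0, "roll": 14}
    - {"dx": 0, "dy": 0, "dz": 0, "roll": 21}
    - {"dx": 0, "dy": 0, "dz": 0, "roll": 28}
    - {"dx": 0, "dy": 0, "dz": 0, "roll": 35}

```text
t: 6.52
eef_pos: [536.1, -36.7, 191.3]
tcp_rot: [0.657, 0.263, 0.656, -0.263]
force: [0.3, -0.4, 1.0]
opening: 0.997
```

Emit:
carry_out:
  moves:
    - {"dx": 0, "dy": 0, "dz": 0, "roll": 7}
    - {"dx": 0, "dy": 0, "dz": 0, "roll": 14}
    - {"dx": 0, "dy": 0, "dz": 0, "roll": 21}
    - {"dx": 0, "dy": 0, "dz": 0, "roll": 28}
    - {"dx": 0, "dy": 0, "dz": 0, "roll": 35}

```text
t: 6.93
eef_pos: [536.1, -36.7, 191.3]
tcp_rot: [0.705, 0.053, 0.705, -0.053]
force: [0.1, -0.5, 0.4]
opening: 0.997
```

```bash
python3 s.py; python3 - <<'E'
from cell import *
import cv2,pickle
c=get_calibration("wrist");w=read_camera("wrist");pickle.dump(c,open("c5.pkl","wb"))
cv2.imwrite("pics/wrist5.png",cv2.convertScaleAbs(w,alpha=1.6,beta=10))
E
```

```text
t 6.9333
joint_pos [-0.071  0.262  1.861 -0.     1.019 -1.491]
joint_efforts [ -0.003 -50.844 -31.191  -0.001  -0.      2.422]
eef_pos [536.062 -36.68  191.295]
force [ 0.128 -0.505  0.435]
torque [-0.073 -0.021 -0.06 ]
opening 0.9974678082127187
```

View pics/wrist5.png

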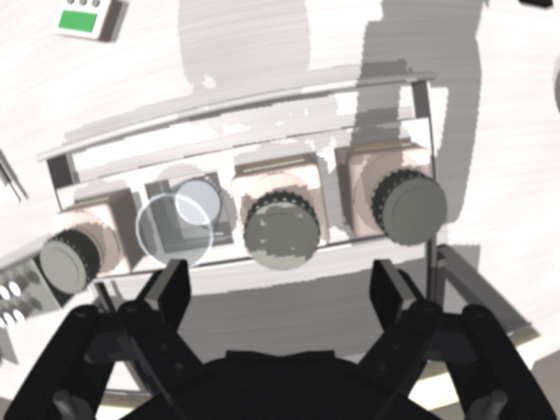

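Cap 2's top is at about (282,236), cap 1's at (415,211) and cap 3's at (67,267).

```bash
python3 - <<'E'
from h import *
import pickle
c=pickle.load(open("c5.pkl","rb"))
for p in [(415,211),(282,235.5),(66,267)]: print(onz(c,*p,142,True))
E
```

```text
[538.30588534  51.51596604 142.        ]
[541.07118629 -37.48996404 142.        ]
[ 546.19235432 -210.66370539  142.        ]
```

Emit:
carry_out:
  moves:
    - {"dx": 0.3, "dy": -0.1, "dz": -3, "roll": 0}
    - {"dx": 0.3, "dy": -0.1, "dz": -5.5, "roll": 0}
    - {"dx": 0.3, "dy": -0.1, "dz": -8, "roll": 0}
    - {"dx": 0.3, "dy": -0.1, "dz": -8, "roll": 0}

```text
t: 7.32
eef_pos: [536.1, -37.4, 107.3]
tcp_rot: [0.703, 0.056, 0.707, -0.056]
force: [-1.1, 0.8, 0.2]
opening: 0.996
```

Emit:
carry_out:
  moves:
    - {"dx": 0, "dy": 0, "dz": 0, "roll": 0}
    - {"dx": 0, "dy": 0, "dz": 0, "roll": 0}
    - {"dx": 0, "dy": 0, "dz": 0, "roll": 0}
    - {"dx": 0, "dy": 0, "dz": 0, "roll": 0}
    - {"dx": 0, "dy": 0, "dz": 0, "roll": 0}
  jaw: 4
  grip_force: 30

```text
t: 7.73
eef_pos: [540.3, -37.4, 113.0]
tcp_rot: [0.706, 0.056, 0.704, -0.055]
force: [0.2, 1.8, 6.9]
opening: 0.573
```

```bash
python3 s.py
```

```text
t 7.7333
joint_pos [-0.072  0.37   1.915  0.     0.853 -1.486]
joint_efforts [ -1.253 -50.562 -24.853  -0.545  -0.171  -0.011]
eef_pos [540.255 -37.359 112.976]
force [0.181 1.815 6.919]
torque [ 0.283  0.089 -0.023]
opening 0.5732005259578485
```

Emit:
carry_out:
  moves:
    - {"dx": 0, "dy": 0, "dz": 0, "roll": -4}
    - {"dx": 0, "dy": 0, "dz": 0, "roll": -8}
    - {"dx": 0, "dy": 0, "dz": 0, "roll": -12}
    - {"dx": 0, "dy": 0, "dz": 0, "roll": -16}
    - {"dx": 0, "dy": 0, "dz": 0, "roll": -20}

```text
t: 8.15
eef_pos: [541.2, -36.9, 112.9]
tcp_rot: [0.686, 0.178, 0.683, -0.177]
force: [3.4, 5.8, 1.7]
opening: 0.578
```

```bash
python3 s.py
```

```text
t 8.15
joint_pos [-0.071  0.37   1.915  0.001  0.852 -1.134]
joint_efforts [ -3.835 -52.724 -23.824  -0.969   1.14   -0.617]
eef_pos [541.174 -36.869 112.928]
force [3.364 5.763 1.728]
torque [ 0.989 -0.732  0.837]
opening 0.5782559575001387
```

Emit:
carry_out:
  moves:
    - {"dx": 0, "dy": 0, "dz": 0, "roll": -4}
    - {"dx": 0, "dy": 0, "dz": 0, "roll": -8}
    - {"dx": 0, "dy": 0, "dz": 0, "roll": -12}
    - {"dx": 0, "dy": 0, "dz": 0, "roll": -16}
    - {"dx": 0, "dy": 0, "dz": 0, "roll": -20}

```text
t: 8.57
eef_pos: [541.6, -37.0, 112.9]
tcp_rot: [0.645, 0.295, 0.641, -0.293]
force: [5.0, 4.3, 0.8]
opening: 0.578
```

```bash
python3 s.py
```

```text
t 8.5667
joint_pos [-0.071  0.371  1.914  0.001  0.851 -0.785]
joint_efforts [ -3.166 -53.205 -23.156  -0.61    1.673  -0.524]
eef_pos [541.585 -37.043 112.905]
force [4.963 4.278 0.754]
torque [ 0.815 -0.904  1.065]
opening 0.5783180637744302
```

Cap 2 reaches its stop and the grip slips at about 1.07 N m, so it is tight. On to cap 3.

Emit:
carry_out:
  moves:
    - {"dx": 0, "dy": 0, "dz": 0, "roll": -4}
    - {"dx": 0, "dy": 0, "dz": 0, "roll": -8}
    - {"dx": 0, "dy": 0, "dz": 0, "roll": -12}

```text
t: 8.82
eef_pos: [541.8, -37.2, 112.9]
tcp_rot: [0.611, 0.361, 0.607, -0.358]
force: [5.8, 3.4, 0.4]
opening: 0.573
```

```bash
python3 s.py
```

```text
t 8.8167
joint_pos [-0.071  0.371  1.914  0.     0.851 -0.576]
joint_efforts [ -2.837 -53.252 -22.883  -0.435   1.857  -0.588]
eef_pos [541.786 -37.192 112.939]
force [5.846 3.445 0.447]
torque [ 0.549 -1.06   0.914]
opening 0.5730827964153897
```

Emit:
carry_out:
  moves:
    - {"dx": 0, "dy": 0, "dz": 0, "roll": 0}
    - {"dx": 0, "dy": 0, "dz": 0, "roll": 0}
    - {"dx": 0, "dy": 0, "dz": 0, "roll": 0}
    - {"dx": 0, "dy": 0, "dz": 0, "roll": 0}
  jaw: 8.5

```text
t: 9.15
eef_pos: [538.7, -37.6, 111.4]
tcp_rot: [0.609, 0.358, 0.61, -0.359]
force: [0.8, 0.2, 1.0]
opening: 0.995
```

Emit:
carry_out:
  moves:
    - {"dx": 0, "dy": 0, "dz": 2.5, "roll": 0}
    - {"dx": 0, "dy": 0, "dz": 6, "roll": 0}
    - {"dx": 0, "dy": 0, "dz": 9, "roll": 7}
    - {"dx": 0, "dy": -3, "dz": 9, "roll": 14}
    - {"dx": 0, "dy": -6, "dz": 9, "roll": 21}

```text
t: 9.57
eef_pos: [540.3, -97.5, 203.7]
tcp_rot: [0.667, 0.239, 0.664, -0.238]
force: [-0.7, -0.6, -0.7]
opening: 0.995
```

Emit:
carry_out:
  moves:
    - {"dx": 0, "dy": -3, "dz": 0, "roll": 7}
    - {"dx": 0, "dy": -6, "dz": 0, "roll": 14}
    - {"dx": 0, "dy": -9, "dz": 0, "roll": 21}
    - {"dx": 0, "dy": -11.7, "dz": 0, "roll": 28}
    - {"dx": 0, "dy": -11.7, "dz": 0, "roll": 30}

```text
t: 9.98
eef_pos: [538.8, -218.8, 201.3]
tcp_rot: [0.705, 0.059, 0.704, -0.06]
force: [-0.1, 0.1, -0.3]
opening: 0.992
```

Emit:
carry_out:
  moves:
    - {"dx": 0, "dy": 0, "dz": 0, "roll": 0}
    - {"dx": 0, "dy": 0, "dz": 0, "roll": 0}

```text
t: 10.15
eef_pos: [538.6, -214.5, 201.0]
tcp_rot: [0.704, 0.062, 0.705, -0.062]
force: [0.1, 0.3, -0.2]
opening: 0.996
```

```bash
python3 s.py; python3 - <<'E'
from cell import *
import cv2,pickle
c=get_calibration("wrist");w=read_camera("wrist");pickle.dump(c,open("c6.pkl","wb"))
cv2.imwrite("pics/wrist6.png",cv2.convertScaleAbs(w,alpha=1.6,beta=10))
E
```

```text
t 10.15
joint_pos [-0.382  0.315  1.762  0.     1.066 -1.776]
joint_efforts [ -1.054 -55.614 -32.639  -0.075  -0.032  -0.308]
eef_pos [ 538.562 -214.534  201.007]
force [ 0.107  0.275 -0.162]
torque [-0.007 -0.025 -0.017]
opening 0.9956483357382181
```

View pics/wrist6.png

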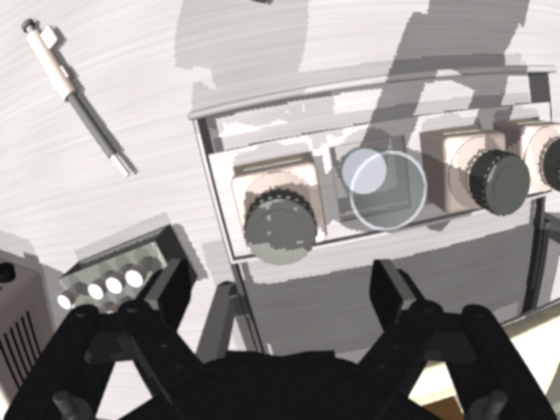

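Cap 3's top is at about (280,229), and cap 2's is at (507,182).

```bash
python3 - <<'E'
from h import *
import pickle
c=pickle.load(open("c6.pkl","rb"))
for p in [(280,229),(507,182)]: print(onz(c,*p,142,True))
E
```

```text
[ 542.71489217 -216.57421477  142.        ]
[538.89231875 -40.56769222 142.        ]
```

Emit:
carry_out:
  moves:
    - {"dx": 0.3, "dy": -0.2, "dz": -3, "roll": 0}
    - {"dx": 0.3, "dy": -0.2, "dz": -6, "roll": 0}
    - {"dx": 0.3, "dy": -0.2, "dz": -8.9, "roll": 0}
    - {"dx": 0.3, "dy": -0.2, "dz": -8.9, "roll": 0}

```text
t: 10.53
eef_pos: [538.7, -214.1, 107.4]
tcp_rot: [0.702, 0.062, 0.707, -0.061]
force: [-2.1, 0.4, 0.0]
opening: 0.996
```

Emit:
carry_out:
  moves:
    - {"dx": 0, "dy": 0, "dz": 0, "roll": 0}
    - {"dx": 0, "dy": 0, "dz": 0, "roll": 0}
    - {"dx": 0, "dy": 0, "dz": 0, "roll": 0}
    - {"dx": 0, "dy": 0, "dz": 0, "roll": 0}
    - {"dx": 0, "dy": 0, "dz": 0, "roll": 0}
  jaw: 4
  grip_force: 30

```text
t: 10.95
eef_pos: [543.4, -216.6, 114.4]
tcp_rot: [0.706, 0.062, 0.703, -0.062]
force: [0.5, 2.1, 7.2]
opening: 0.572
```

```bash
python3 s.py
```

```text
t 10.95
joint_pos [-0.382  0.425  1.82   0.001  0.893 -1.779]
joint_efforts [ -1.678 -55.05  -26.117  -0.727  -0.387   0.048]
eef_pos [ 543.406 -216.571  114.448]
force [0.466 2.142 7.213]
torque [ 0.496 -0.04   0.089]
opening 0.5722161263017405
```

Emit:
carry_out:
  moves:
    - {"dx": 0, "dy": 0, "dz": 0, "roll": -4}
    - {"dx": 0, "dy": 0, "dz": 0, "roll": -8}
    - {"dx": 0, "dy": 0, "dz": 0, "roll": -12}
    - {"dx": 0, "dy": 0, "dz": 0, "roll": -16}
    - {"dx": 0, "dy": 0, "dz": 0, "roll": -20}

```text
t: 11.37
eef_pos: [543.8, -216.5, 114.5]
tcp_rot: [0.684, 0.184, 0.681, -0.184]
force: [2.1, 4.6, 6.9]
opening: 0.577
```

```bash
python3 s.py
```

```text
t 11.3667
joint_pos [-0.382  0.425  1.82   0.001  0.892 -1.426]
joint_efforts [ -2.762 -55.069 -25.501  -1.102  -0.069  -1.265]
eef_pos [ 543.809 -216.517  114.514]
force [2.087 4.598 6.897]
torque [ 0.69  -0.222  0.116]
opening 0.5765231530489012
```

Emit:
carry_out:
  moves:
    - {"dx": 0, "dy": 0, "dz": 0, "roll": -6}
    - {"dx": 0, "dy": 0, "dz": 0, "roll": -12}
    - {"dx": 0, "dy": 0, "dz": 0, "roll": -18}
    - {"dx": 0, "dy": 0, "dz": 0, "roll": -24}
    - {"dx": 0, "dy": 0, "dz": 0, "roll": -30}

```text
t: 11.78
eef_pos: [544.5, -216.3, 114.6]
tcp_rot: [0.613, 0.355, 0.61, -0.354]
force: [5.6, 0.9, 1.7]
opening: 0.568
```

```bash
python3 s.py
```

```text
t 11.7833
joint_pos [-0.381  0.425  1.82   0.002  0.891 -0.902]
joint_efforts [ -2.613 -56.879 -24.095  -0.32    1.657  -1.234]
eef_pos [ 544.513 -216.33   114.647]
force [5.553 0.863 1.7  ]
torque [ 0.162 -1.032  0.751]
opening 0.5683008571893107
```

Emit:
carry_out:
  moves:
    - {"dx": 0, "dy": 0, "dz": 0, "roll": -4}
    - {"dx": 0, "dy": 0, "dz": 0, "roll": -8}
    - {"dx": 0, "dy": 0, "dz": 0, "roll": -12}
    - {"dx": 0, "dy": 0, "dz": 0, "roll": -16}
    - {"dx": 0, "dy": 0, "dz": 0, "roll": -20}

```text
t: 12.2
eef_pos: [544.7, -217.9, 114.5]
tcp_rot: [0.544, 0.455, 0.539, -0.455]
force: [3.5, -3.5, -0.3]
opening: 0.576
```

```bash
python3 s.py
```

```text
t 12.2
joint_pos [-0.383  0.426  1.819 -0.001  0.89  -0.555]
joint_efforts [  1.249 -57.407 -23.336   0.958   1.893  -0.662]
eef_pos [ 544.724 -217.886  114.505]
force [ 3.534 -3.485 -0.298]
torque [-0.415 -0.729  0.642]
opening 0.5762762769150275
```

Emit:
carry_out:
  moves:
    - {"dx": 0, "dy": 0, "dz": 0, "roll": -4}
    - {"dx": 0, "dy": 0, "dz": 0, "roll": -8}
    - {"dx": 0, "dy": 0, "dz": 0, "roll": -12}
    - {"dx": 0, "dy": 0, "dz": 0, "roll": -16}
    - {"dx": 0, "dy": 0, "dz": 0, "roll": -20}

```text
t: 12.62
eef_pos: [544.4, -218.1, 114.6]
tcp_rot: [0.456, 0.543, 0.452, -0.541]
force: [2.8, -1.0, 1.6]
opening: 0.574
```

```bash
python3 s.py
```

```text
t 12.6167
joint_pos [-0.383  0.426  1.819 -0.002  0.891 -0.206]
joint_efforts [  0.444 -57.083 -24.328   0.82    1.274  -0.553]
eef_pos [ 544.352 -218.131  114.55 ]
force [ 2.805 -1.034  1.631]
torque [-0.278 -0.593  0.965]
opening 0.5739386574717872
```

Emit:
carry_out:
  moves:
    - {"dx": 0, "dy": 0, "dz": 0, "roll": -4}
    - {"dx": 0, "dy": 0, "dz": 0, "roll": -8}
    - {"dx": 0, "dy": 0, "dz": 0, "roll": -12}
    - {"dx": 0, "dy": 0, "dz": 0, "roll": -16}
    - {"dx": 0, "dy": 0, "dz": 0, "roll": -20}

```text
t: 13.03
eef_pos: [543.3, -218.0, 114.2]
tcp_rot: [0.355, 0.613, 0.352, -0.612]
force: [-3.6, -6.2, 6.1]
opening: 0.579
```

```bash
python3 s.py
```

```text
t 13.0333
joint_pos [-0.383  0.426  1.82  -0.002  0.892  0.143]
joint_efforts [  2.99  -56.957 -26.451   2.205   0.116  -0.468]
eef_pos [ 543.3   -217.998  114.208]
force [-3.551 -6.15   6.057]
torque [-1.174  0.431  0.998]
opening 0.579188335157723
```

Emit:
carry_out:
  moves:
    - {"dx": 0, "dy": 0, "dz": 0, "roll": 0}
    - {"dx": 0, "dy": 0, "dz": 0, "roll": 0}
    - {"dx": 0, "dy": 0, "dz": 0, "roll": 0}
    - {"dx": 0, "dy": 0, "dz": 0, "roll": 0}
  jaw: 8.5

```text
t: 13.37
eef_pos: [542.0, -216.4, 112.5]
tcp_rot: [0.354, 0.612, 0.354, -0.612]
force: [0.4, 0.3, 0.3]
opening: 0.994
```

Emit:
carry_out:
  moves:
    - {"dx": 0, "dy": 0, "dz": 2.5, "roll": 0}
    - {"dx": 0, "dy": 0, "dz": 6, "roll": 0}
    - {"dx": 0, "dy": 0, "dz": 9, "roll": 7}
    - {"dx": -3, "dy": 0, "dz": 9, "roll": 14}
    - {"dx": -6, "dy": 0, "dz": 9, "roll": 21}

```text
t: 13.78
eef_pos: [483.5, -216.9, 204.3]
tcp_rot: [0.463, 0.537, 0.46, -0.535]
force: [-0.4, -0.1, -1.4]
opening: 0.996
```

Emit:
carry_out:
  moves:
    - {"dx": -3, "dy": 2, "dz": 0, "roll": 7}
    - {"dx": -6, "dy": 4, "dz": 0, "roll": 14}
    - {"dx": -9, "dy": 6, "dz": 0, "roll": 21}
    - {"dx": -12, "dy": 8, "dz": 0, "roll": 28}
    - {"dx": -12, "dy": 10, "dz": 0, "roll": 35}
  jaw: 0

```text
t: 14.2
eef_pos: [356.3, -115.0, 201.4]
tcp_rot: [0.599, 0.372, 0.602, -0.373]
force: [0.0, 0.2, -0.1]
opening: 0.292
```

```bash
python3 s.py; python3 - <<'E'
from cell import *
import cv2,pickle
c=get_calibration("wrist");w=read_camera("wrist");pickle.dump(c,open("c7.pkl","wb"))
cv2.imwrite("pics/wrist7.png",cv2.convertScaleAbs(w,alpha=1.6,beta=10))
cv2.imwrite("pics/side7.png",cv2.resize(read_camera("side")[130:310,200:400],None,fx=4,fy=3))
E
```

```text
t 14.2
joint_pos [-0.316 -0.012  2.158 -0.     1.    -0.776]
joint_efforts [ -6.111 -30.859 -31.758  -0.142  -0.257   0.912]
eef_pos [ 356.289 -115.04   201.379]
force [ 0.014  0.18  -0.093]
torque [ 0.035 -0.018  0.036]
opening 0.2921864511847084
```

View pics/wrist7.png

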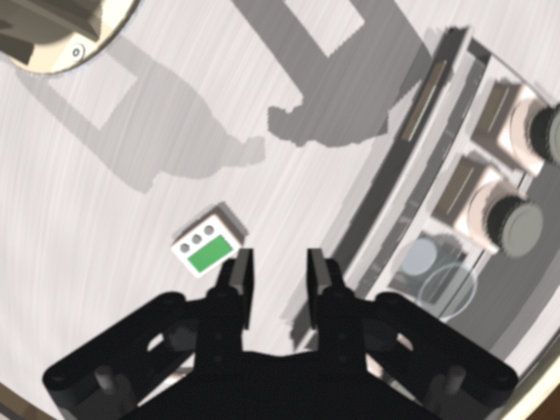

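View pics/side7.png

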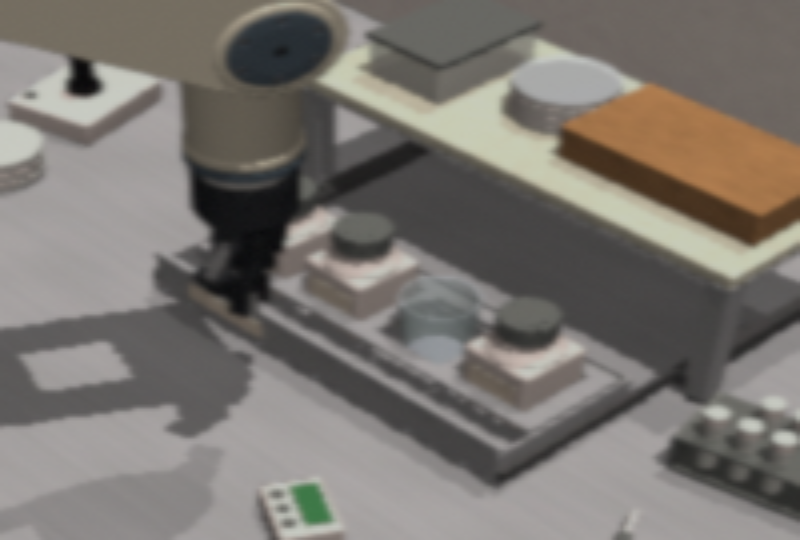

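```bash
python3 - <<'E'
from h import *
import pickle
c=pickle.load(open("c7.pkl","rb"))
print('timer',onz(c,207,243,33,True))
for p in [(465,32),(302,330),(440,70),(350,235)]: print('edge',onz(c,*p,64,True))
for p in [(518,226)]: print('cap',onz(c,*p,142,True))
E
```

```text
timer [ 314.58033096 -207.92072419   33.        ]
edge [441.75549929 103.09835752  64.        ]
edge [ 445.32899157 -243.52458887   64.        ]
edge [434.71517254  52.99520271  64.        ]
edge [ 433.38169009 -124.23509548   64.        ]
cap [532.43992225 -35.30509282 142.        ]
```

Emit:
carry_out:
  moves:
    - {"dx": 1, "dy": 1.5, "dz": 0, "roll": 7}
    - {"dx": 2.5, "dy": 3, "dz": 0, "roll": 14}
    - {"dx": 2.5, "dy": 3, "dz": 0, "roll": 21}
    - {"dx": 2.5, "dy": 3, "dz": 0, "roll": 28}
    - {"dx": 2.5, "dy": 3, "dz": 0, "roll": 35}
  jaw: 0

```text
t: 14.72
eef_pos: [387.8, -86.6, 202.3]
tcp_rot: [0.685, 0.175, 0.685, -0.175]
force: [-0.2, 0.0, -0.8]
opening: 0.002
```

Emit:
carry_out:
  moves:
    - {"dx": 0, "dy": 0, "dz": -3, "roll": 7}
    - {"dx": 0, "dy": 0, "dz": -6, "roll": 14}
    - {"dx": 0, "dy": 0, "dz": -9, "roll": 21}
    - {"dx": 0, "dy": 0, "dz": -10, "roll": 28}
    - {"dx": 0, "dy": 0, "dz": -10, "roll": 29}

```text
t: 15.13
eef_pos: [385.7, -86.4, 100.0]
tcp_rot: [0.706, -0.001, 0.709, 0.002]
force: [-0.2, 0.4, -0.0]
opening: -0.001
```

Emit:
carry_out:
  moves:
    - {"dx": 0, "dy": 0, "dz": -3, "roll": 0}
    - {"dx": 0, "dy": 0, "dz": -5, "roll": 0}
    - {"dx": 0, "dy": 0, "dz": -6.5, "roll": 0}
    - {"dx": 0, "dy": 0, "dz": -6.5, "roll": 0}
    - {"dx": 0, "dy": 0, "dz": -6.5, "roll": 0}

```text
t: 15.55
eef_pos: [387.5, -86.7, 37.6]
tcp_rot: [0.707, 0.001, 0.707, -0.001]
force: [0.4, 0.0, 0.1]
opening: 0.003
```

```bash
python3 s.py; python3 - <<'E'
from cell import *
import cv2,pickle
cv2.imwrite("pics/wrist8.png",cv2.convertScaleAbs(read_camera("wrist"),alpha=1.6,beta=10))
cv2.imwrite("pics/side8.png",cv2.resize(read_camera("side")[130:310,200:400],None,fx=4,fy=3))
E
```

```text
t 15.55
joint_pos [-0.224  0.333  2.252 -0.     0.557 -1.792]
joint_efforts [ -0.005 -39.917 -16.227  -0.001  -0.183   0.042]
eef_pos [387.481 -86.741  37.607]
force [0.373 0.034 0.079]
torque [ 0.055 -0.021  0.044]
opening 0.0034553317370027516
```

View pics/wrist8.png

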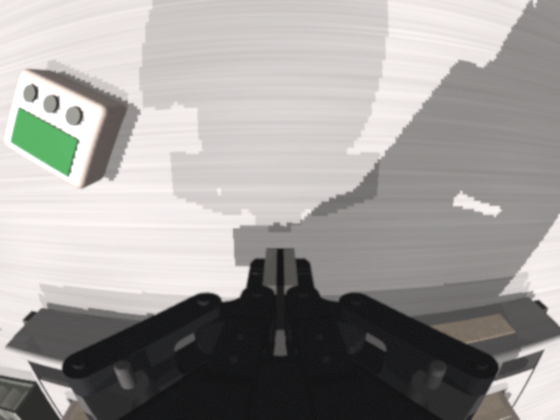

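View pics/side8.png

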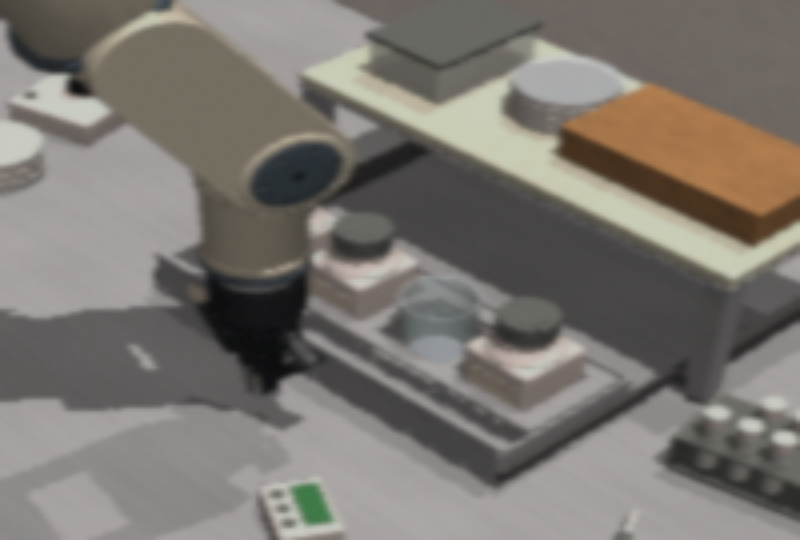

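Emit:
carry_out:
  moves:
    - {"dx": 0.8, "dy": 0, "dz": -0.4, "roll": 0}
    - {"dx": 1.6, "dy": 0, "dz": -0.6, "roll": 0}
    - {"dx": 2.4, "dy": 0, "dz": -0.6, "roll": 0}
    - {"dx": 3.2, "dy": 0, "dz": -0.6, "roll": 0}
    - {"dx": 4.0, "dy": 0, "dz": -0.6, "roll": 0}

```text
t: 16.07
eef_pos: [428.4, -86.5, 31.5]
tcp_rot: [0.707, -0.0, 0.707, -0.0]
force: [0.3, 0.2, 0.2]
opening: 0.001
```

Emit:
carry_out:
  moves:
    - {"dx": 0.8, "dy": 0, "dz": 0, "roll": 0}
    - {"dx": 1.6, "dy": 0, "dz": 0, "roll": 0}
    - {"dx": 2.4, "dy": 0, "dz": 0, "roll": 0}
    - {"dx": 3.2, "dy": 0, "dz": 0, "roll": 0}
    - {"dx": 4.0, "dy": 0, "dz": 0, "roll": 0}

```text
t: 16.48
eef_pos: [465.1, -85.8, 30.7]
tcp_rot: [0.705, 0.0, 0.709, 0.0]
force: [-7.6, 3.6, 4.2]
opening: 0.001
```

```bash
python3 s.py; python3 - <<'E'
from cell import *
import cv2,pickle
cv2.imwrite("pics/side9.png",cv2.resize(read_camera("side")[130:310,200:400],None,fx=4,fy=3))
E
```

```text
t 16.4833
joint_pos [-0.186  0.43   2.095  0.     0.622 -1.757]
joint_efforts [ -1.101 -51.298 -22.952  -0.252  -2.525   0.006]
eef_pos [465.06  -85.825  30.728]
force [-7.567  3.588  4.153]
torque [0.462 1.028 0.083]
opening 0.0008390602994689195
```

View pics/side9.png

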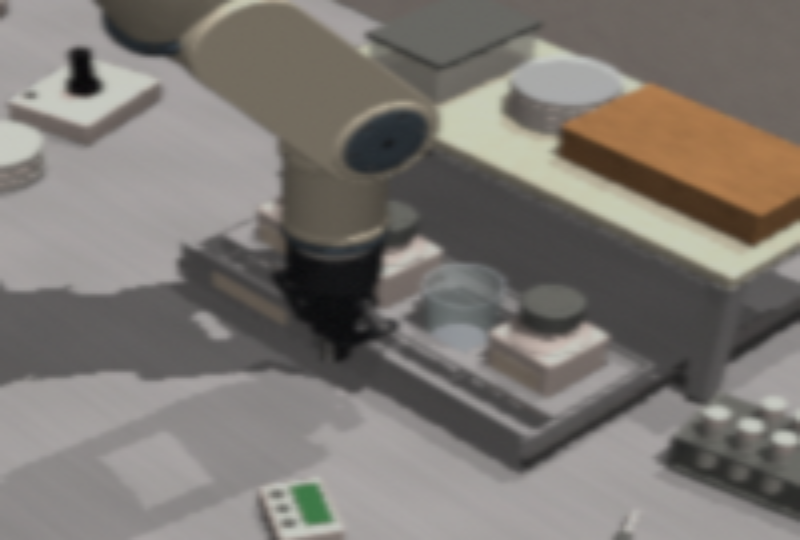

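Emit:
carry_out:
  moves:
    - {"dx": 0.8, "dy": 0, "dz": 0, "roll": 0}
    - {"dx": 1.6, "dy": 0, "dz": 0, "roll": 0}
    - {"dx": 2.4, "dy": 0, "dz": 0, "roll": 0}
    - {"dx": 3.2, "dy": 0, "dz": 0, "roll": 0}
    - {"dx": 4.0, "dy": 0, "dz": 0, "roll": 0}

```text
t: 16.95
eef_pos: [504.9, -85.7, 30.6]
tcp_rot: [0.705, 0.0, 0.709, 0.0]
force: [-7.3, 3.3, 3.0]
opening: 0.0
```

Emit:
carry_out:
  moves:
    - {"dx": 0.8, "dy": 0, "dz": 0, "roll": 0}
    - {"dx": 1.6, "dy": 0, "dz": 0, "roll": 0}
    - {"dx": 2.4, "dy": 0, "dz": 0, "roll": 0}
    - {"dx": 3.2, "dy": 0, "dz": 0, "roll": 0}
    - {"dx": 4.0, "dy": 0, "dz": 0, "roll": 0}

```text
t: 17.37
eef_pos: [544.8, -85.6, 30.5]
tcp_rot: [0.705, 0.001, 0.709, 0.0]
force: [-7.7, 3.9, 1.4]
opening: -0.0
```

```bash
python3 s.py; python3 - <<'E'
from cell import *
import cv2,pickle
cv2.imwrite("pics/side10.png",cv2.resize(read_camera("side")[130:310,200:400],None,fx=4,fy=3))
E
```

```text
t 17.3667
joint_pos [-0.159  0.514  1.927  0.001  0.707 -1.73 ]
joint_efforts [ -2.013 -60.677 -26.106  -0.606  -2.62    0.037]
eef_pos [544.795 -85.593  30.454]
force [-7.69   3.896  1.436]
torque [0.613 1.035 0.076]
opening -0.0003817570561234793
```

View pics/side10.png

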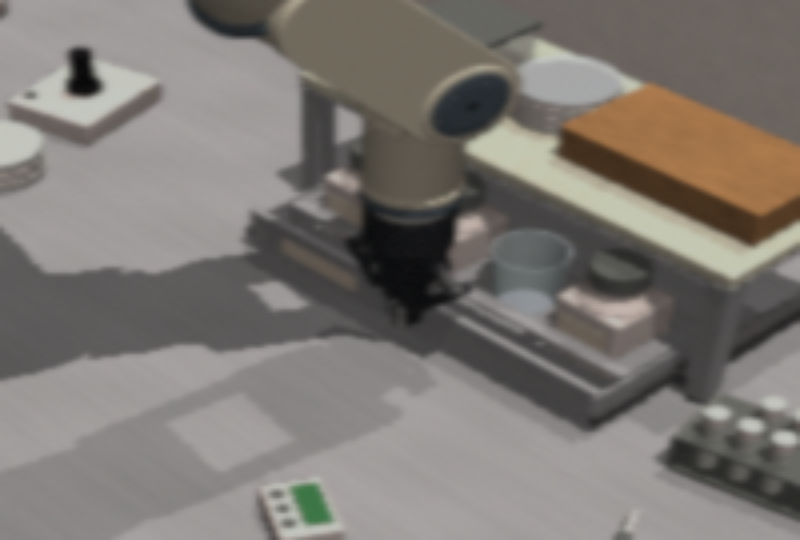

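Emit:
carry_out:
  moves:
    - {"dx": 0.5, "dy": 0, "dz": 0, "roll": 0}
    - {"dx": 1.0, "dy": 0, "dz": 0, "roll": 0}
    - {"dx": 1.5, "dy": 0, "dz": 0, "roll": 0}
    - {"dx": 2.0, "dy": 0, "dz": 0, "roll": 0}
    - {"dx": 2.5, "dy": 0, "dz": 0, "roll": 0}

```text
t: 17.83
eef_pos: [570.1, -85.8, 30.7]
tcp_rot: [0.706, 0.0, 0.709, 0.0]
force: [-6.1, 3.4, 2.7]
opening: -0.001
```

Emit:
carry_out:
  moves:
    - {"dx": 0.2, "dy": 0, "dz": 0, "roll": 0}
    - {"dx": 0.4, "dy": 0, "dz": 0, "roll": 0}
    - {"dx": 0.6, "dy": 0, "dz": 0, "roll": 0}

```text
t: 18.08
eef_pos: [576.2, -85.9, 30.7]
tcp_rot: [0.706, 0.0, 0.708, 0.0]
force: [-6.1, 4.0, 2.7]
opening: 0.003
```

```bash
python3 s.py; python3 - <<'E'
from cell import *
import cv2,pickle
cv2.imwrite("pics/side11.png",cv2.resize(read_camera("side")[130:310,200:400],None,fx=4,fy=3))
cv2.imwrite("pics/wrist11.png",cv2.convertScaleAbs(read_camera("wrist"),alpha=1.6,beta=10))
E
```

```text
t 18.0833
joint_pos [-0.151  0.547  1.859  0.     0.74  -1.722]
joint_efforts [ -1.641 -62.5   -26.931  -0.528  -2.206   0.062]
eef_pos [576.231 -85.86   30.729]
force [-6.122  4.007  2.681]
torque [0.556 0.93  0.031]
opening 0.003267964495092679
```

View pics/side11.png

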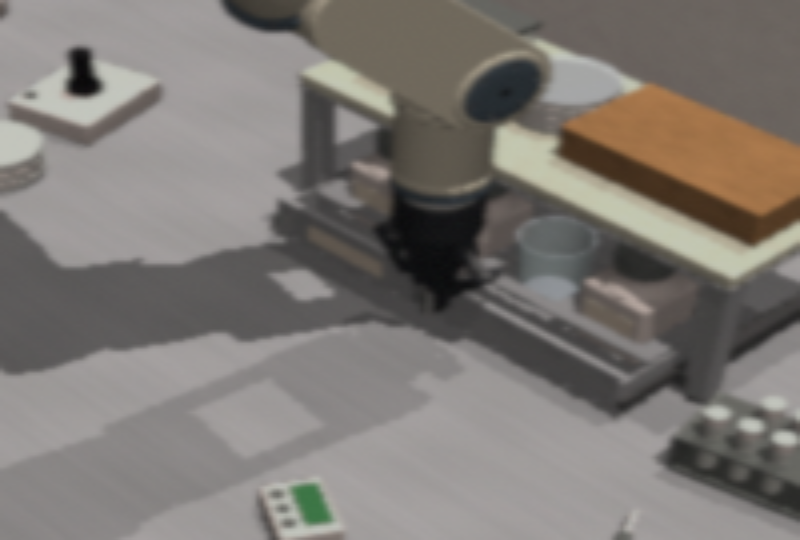

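View pics/wrist11.png

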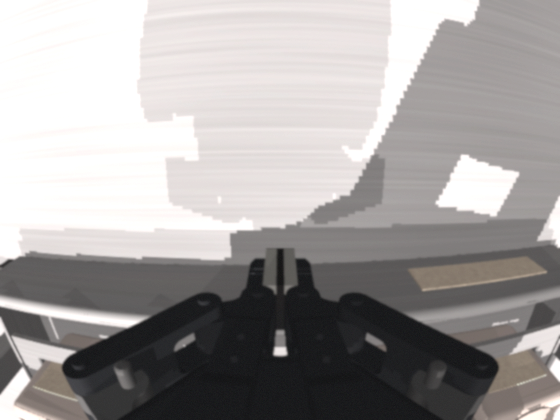

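Emit:
carry_out:
  moves:
    - {"dx": 0.2, "dy": 0, "dz": 0, "roll": 0}
    - {"dx": 0.4, "dy": 0, "dz": 0, "roll": 0}
    - {"dx": 0.4, "dy": 0, "dz": 0, "roll": 0}

```text
t: 18.43
eef_pos: [580.5, -86.0, 30.7]
tcp_rot: [0.706, 0.0, 0.708, 0.0]
force: [-6.0, 2.7, 1.4]
opening: 0.001
```

Emit:
carry_out:
  moves:
    - {"dx": 0.2, "dy": 0, "dz": 0, "roll": 0}
    - {"dx": 0.4, "dy": 0, "dz": 0, "roll": 0}
    - {"dx": 0.4, "dy": 0, "dz": 0, "roll": 0}

```text
t: 18.68
eef_pos: [580.4, -85.9, 30.2]
tcp_rot: [0.703, 0.0, 0.711, 0.001]
force: [-17.9, 1.0, 11.9]
opening: 0.0
```

Emit:
carry_out:
  moves:
    - {"dx": 0.2, "dy": 0, "dz": 0, "roll": 0}
    - {"dx": 0.2, "dy": 0, "dz": 0, "roll": 0}
    - {"dx": 0.2, "dy": 0, "dz": 0, "roll": 0}

```text
t: 18.93
eef_pos: [580.4, -85.8, 29.9]
tcp_rot: [0.702, 0.0, 0.712, 0.001]
force: [-25.0, 0.7, 14.9]
opening: 0.002
```

Emit:
carry_out:
  moves:
    - {"dx": -1, "dy": 0, "dz": 0, "roll": 0}
    - {"dx": -4, "dy": 0, "dz": 0, "roll": 0}
    - {"dx": -8, "dy": 0, "dz": 0, "roll": 0}
    - {"dx": -12, "dy": 0, "dz": 0, "roll": 0}
    - {"dx": -15, "dy": 0, "dz": 2, "roll": 0}

```text
t: 19.35
eef_pos: [432.9, -85.9, 48.9]
tcp_rot: [0.705, 0.0, 0.709, 0.0]
force: [-0.7, -0.2, -0.2]
opening: 0.003
```

Emit:
carry_out:
  moves:
    - {"dx": -3, "dy": 0, "dz": 4, "roll": 0}
    - {"dx": -6, "dy": 0, "dz": 8, "roll": 0}
    - {"dx": -9, "dy": 0, "dz": 12, "roll": 0}
    - {"dx": -9, "dy": 0, "dz": 14, "roll": 0}
    - {"dx": -9, "dy": 0, "dz": 14, "roll": 0}

```text
t: 19.77
eef_pos: [348.7, -87.2, 197.1]
tcp_rot: [0.71, -0.001, 0.704, -0.001]
force: [2.1, 0.0, 0.3]
opening: 0.0
```

```bash
python3 s.py; python3 - <<'E'
from cell import *
import cv2,pickle
cv2.imwrite("pics/side12.png",cv2.resize(read_camera("side")[130:310,200:400],None,fx=4,fy=3,interpolation=2))
cv2.imwrite("pics/scene12.png",cv2.resize(read_camera("scene")[90:390,120:420],None,fx=2,fy=2))
E
```

```text
t 19.7667
joint_pos [-0.249 -0.041  2.197 -0.     0.976 -1.819]
joint_efforts [ -0.309 -29.318 -28.153  -0.043   1.902  -0.167]
eef_pos [348.732 -87.219 197.101]
force [2.143 0.004 0.301]
torque [-0.047 -0.034 -0.014]
opening 0.0004071282577754627
```

View pics/side12.png

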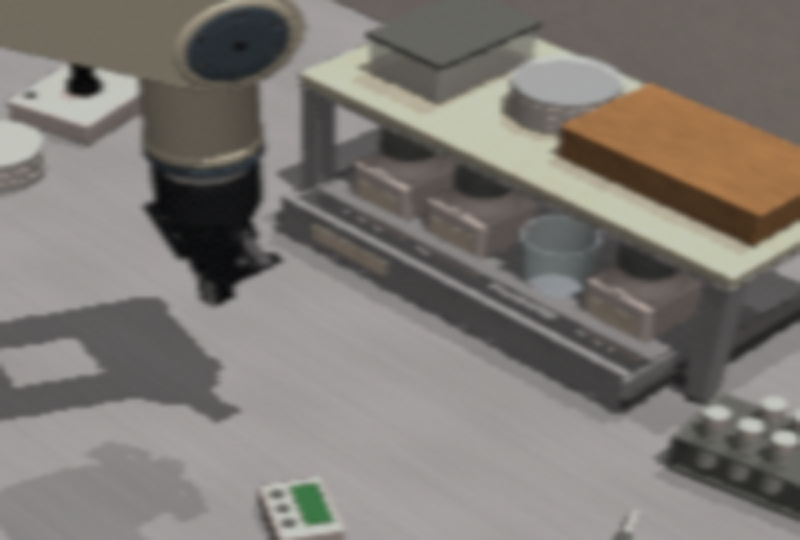

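View pics/scene12.png

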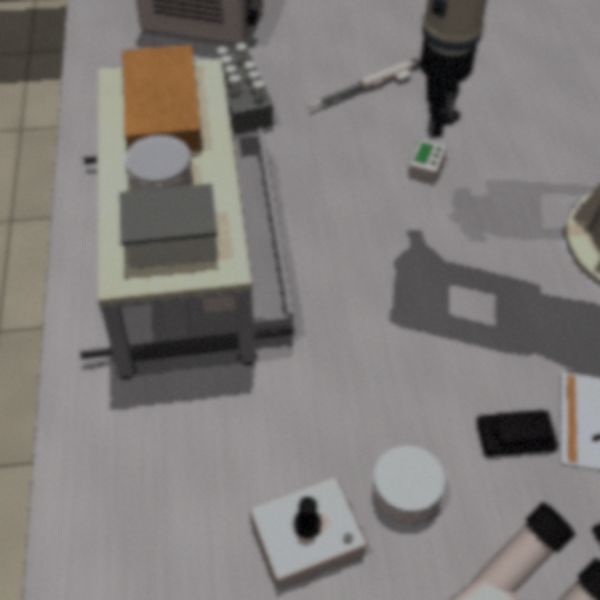

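```bash
python3 - <<'E'
from cell import *
from h import *
s=get_calibration("side")
for p in [(200+283/4,130+200/3),(200+628/4,130+377/3)]: print('edge',onz(s,*p,64))
for p in [(300/4+200,145/3+130),]: pass
# board front edge z190
for p in [(200+303/4,130+73/3),(200+733/4,130+270/3)]: print('board',onz(s,*p,190))
E
```

```text
edge [581.30870069 105.89468578  64.        ]
edge [ 594.92064998 -283.88268863   64.        ]
board [646.6433616  151.20315497 190.        ]
board [ 665.23105963 -309.33700698  190.        ]
```

```bash
python3 - <<'E'
from cell import *
print(sense()['force']); print(finish_job())
E
```

```text
[ 0.17196477  0.25888852 -0.0360893 ]
the job is handed in; nothing more can be done
None
```

I tightened all three caps to their stops, then pushed the tray in until it hit its stop. The job is handed in after about 20 s of the 72 s allowed; it reports no verdict.

- **Caps:** I gripped each cap at 30 N and turned it clockwise until the grip slipped against a firm stop.
  - **Left cap:** it was loose, and turned freely (about 0.1 N m) for roughly 2 rad before stopping at 1.1 N m.
  - **Middle cap:** it held within the first 20° and slipped at about 1 N m, so it was tight or nearly so.
  - **Right cap:** it was loose and stopped within the first 50° (about 0.9 rad). It then held through three more tugs at 0.64, 0.97 and 1.0 N m.
- **Tray:** I pushed at about 0.1 m/s, slowing to about 0.02 m/s near the end. The push force was 6–8 N while it slid, rising to 25 N at the stop with no further movement.
- **Last checks:** the pictures show the bottles and beaker standing in their cut-outs, and the other things on the bench look unmoved. The arm is clear of everything, with no force on the tool.
- **Disagreements:**
  - **Tray travel:** the camera gave 146 mm at one end of the tray front and 151.5 mm at the other. The front measured about 68 mm proud of the shelf edge, not the expected 60 mm. I put both down to how coarsely I could pick edges in the image, and relied on the firm stop.
  - **During the twisting:** the tray appeared to shift about 2–3 mm, well under the 50 mm allowed.
  - **First two move calls:** both were refused as invalid, and the arm didn't move.

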